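# Fill a can with glass chunks through the funnel and set it in the row

## Robot

A 6-joint arm with a two-finger parallel gripper is mounted at the origin on the work surface. World frame = base frame: x ahead of the robot, y to its left, z up, the work surface at z = 0. Lengths are in m, angles in rad, forces in N, time in s.
With the tool pointing down it reaches from about 0.375 to 0.75 m from the base axis. Payload 9 kg.
Tool frame: the origin (TCP) lies on the centre line of the jaws, within the pads' length; the fingertips stand 17 mm ahead of it and the grasp point (between the pads) lies 2 mm behind it; z points along the fingers, y is the direction in which the jaws open and shut (so a half turn about z gives the same grasp; the last joint's range is limited). The gripper opens to 85 mm and grips with 20 to 120 N. Pads are 22 mm wide; open, the fingers measure 114 mm over their backs; the gripper's body (76 mm by 85 mm) begins 54 mm behind the grasp point. The pads swing forward as they close: fully open they stand 13 mm farther back than shut.
Start: joints at [1.003, 0.104, 0.097, 1.564, 0, 1.353], TCP at [0.206, 0.564, 0.248] pointing down, gripper open.
Joint ranges: [-2.99, 2.99], [-0.84, 1.86], [-1.1, 1.16], [-1.84, 2.11], [-1.51, 1.56], [-3.14, 3.14]. Speed limits (rad/s): [2.22, 2.22, 2.57, 3.14, 3.14, 3.14].

## Interface

Orientations are given as [roll, pitch, yaw] about the fixed x, y, z axes, in that order (R = Rz(yaw) Ry(pitch) Rx(roll)).
In Python, from workcell import get_state, get_image, order, finder gives the robot as it stands.
- The arm moves only by the shell command python3 -m creep 'ROWS' [FORCE]. ROWS is JSON, a list of rows, each a list of 7 numbers: the shift along the tool's x, y, z as a fraction of full scale, then the turn, a rotation vector about the tool's x, y, z as a fraction of full scale, then the gripper command: -1 is fully open, 1 is shut, values between are in proportion. In form: [[dx, dy, dz, wx, wy, wz, gripper], ...]. A call has 1 to 20 rows; each row shifts and turns the commanded pose from where the row before left it, along the tool's axes as they then stand; what a row does not reach is not made up. Full scale, the value 1, is 20 cm for a shift and 60 degrees for a turn. A row lasts 1/12 s, in which the tool goes at most 41.7 mm and 7.16 degrees, less where a joint would pass 70% of its speed; a pose out of reach is approached as far as the arm can. A call with a number of a shift or a turn outside -1 to 1 is refused whole. A call with a gripper value outside its range is refused whole. The fingers move at their own pace and stop on an object; FORCE is the grip in N (left out, the last holds). Time passes only in rows, so rows that do not move let the fingers close. It gives the time, the measured TCP pose, the force and the opening at its end, in the units of the state.
- get_state(): the state, without advancing time (a new reading comes with each control period).
- get_image(name): name is "scene" or "top" or "wrist"; returns a dict with "pixels" (400x640x3 uint8, blue, green, red), "depth" (400x640 float32, m along the optical axis (not along the pixel's ray), 0 where there is no reading), "fx", "fy", "cx", "cy" (pixels), "distortion" ([k1, k2, p1, p2, k3] as OpenCV has them; the pictures are not rectified), "rvec" (rotation vector, rad) and "tvec" (3), from world to camera coordinates, as OpenCV has them. Camera axes: x right, y down, z forward; pixel columns grow to the right and rows downward; lengths in m; the calibration is good to about 2 mm. A picture is of the moment at which its call begins.
- order.close_job(): hands the job in, once; it reports no verdict.
Trained networks look in a picture, given as the dict that the camera call returned (one of the last four; its "shot" number tells which), for a name from the list of things; names that differ only in an ending like _2 or _b are one class to them, and where a whole thing is asked for, a point or a joint stands for the part that bears it (a point fixed in the world has none). Each returns a list of dicts, best first, with "conf" (0 to 1); they miss things now and then, are a little off and sometimes report something else, mostly with a low value. They report only what shows in the picture. A call takes as long as a camera call. They do not tell look-alikes from the thing itself.
- finder.look_for(picture, query): "box" ([left, top, right, bottom] in pixels, round what is visible of it).
- finder.tip_of(picture, query): "at" ([column, row] in pixels: a listed point, or the origin of a listed thing).
The state is a dict: "time": time; "qpos": joint angles; "joint_vel": joint speeds; "joint_efforts": joint torques, N m; "position": TCP position; "ee_rot": TCP orientation; "contact_force": force on the tool from outside, world axes, zero at the start; "wrist_torque": the same for the moment, N m; "opening": finger opening in m.
Only numpy, scipy, OpenCV 4.12 (cv2) and the standard library are available. Lean on these libraries where they do the work, as an engineer would, in place of code of your own. Each camera call takes 0.05 s, during which the arm holds its last target. There are 200 camera calls.

## Task

Slide the wooden carrier with the empty can along the bench until it is fully home under the funnel, then press the lever beside the funnel down to tip the tray, so that all six glass chunks pour through the funnel into the can, and let the tray settle back level. Then draw the carrier out and slide it to the end of the row of filled cans that is nearest the funnel stand, parallel to the others, in line with them and at the same spacing. Keep the carrier on the bench and the can upright, do not touch the glass with the gripper, and leave everything else on the bench where it is.

Things in the scene. Friction and masses are not known exactly. Their poses are not given: they have to be found in the camera images.
- carrier: Loose plywood board, 94 mm wide, 8 mm thick, that carries the empty can. Origin on the bench under the can's centre; x points to its half-round front end, 47 mm ahead of the origin; the straight rear end is 165 mm behind. A steel ring on the board (93 mm outside, 8 mm high) keeps the can in place. Mass about 0.5 kg
- carrier_handle (a point): Grip point on the carrier's upright wooden handle blade: 40 mm long (along carrier x), 12 mm thick (along carrier y), top 70 mm above the bench; this point is 140 mm behind the can's centre (carrier x = -140 mm), 50 mm above the bench
- can: Loose open steel can standing in the carrier's ring: 80 mm outside, 73 mm inside, 88 mm high, bottom 4 mm thick, so its rim is 96 mm above the bench. Origin at the centre of its underside
- stand: Fixed filling stand; origin on the bench under the funnel's axis. The carrier enters along stand +x, from the robot's side, between two low rails (14 mm high, 104 mm apart, flaring open from 5 to 32 mm before the origin) up to a stop bar at x = 49 mm: there the carrier's front end is home and the can is under the spout. Posts at x = 50 mm, y = +-100 mm
- spout (a point): Centre of the lower end of the funnel's spout (64 mm inside, 70 mm outside), 104 mm above the bench, on the stand's axis. The funnel widens to a rim 166 mm across, 176 mm above the bench; a splash guard round its near half reaches 219 mm. Keep the gripper's body out from under the funnel
- tray (a joint): Angle of the tipping tray in rad: 0 level, 0.95 fully tipped into the funnel. The aluminium tray (105 x 100 mm, walls 34 mm high, open towards the funnel) is hinged at stand x = 50 mm, z = 184 mm, and lies on the stand's +x side. It falls back level by its own weight when the lever is let go
- lever_pad (a point): Middle of the rubber-covered round bar (18 mm thick, 58 mm long, along stand y) at the end of the tray's lever, on the stand's -y side. Level tray: stand x = -50 mm, y = -135 mm, 236 mm above the bench. Pressed down it swings about the hinge (113 mm away) to 132 mm above the bench, fully tipped. Takes about 4 N
- row: Fixed: the row of two filled cans on carriers just like the loose one, pointing along the row's +x. Origin on the bench at the empty place at the end of the row, where the centre of the newly filled can belongs; the two filled cans stand at y = -110 mm and y = -220 mm
- gap (a point): The empty place at the end of the row (same point and axes as the row's origin): where the can's centre must be, with the carrier's x axis along this x axis
- chunk0: Loose chunk of amber glass lying in the tray, rounded block 25 x 20 x 20 mm, about 22 g; origin at the centre of its underside
- chunk1: Loose chunk of amber glass lying in the tray, rounded block 22 x 22 x 20 mm, about 22 g; origin at the centre of its underside
- chunk2: Loose chunk of amber glass lying in the tray, short round stub 23 mm across, 20 mm high, about 22 g; origin at the centre of its underside
- chunk3: Loose chunk of amber glass lying in the tray, rounded block 23 x 20 x 22 mm, about 22 g; origin at the centre of its underside
- chunk4: Loose chunk of amber glass lying in the tray, short round stub 23 mm across, 20 mm high, about 22 g; origin at the centre of its underside
- chunk5: Loose chunk of amber glass lying in the tray, rounded block 25 x 21 x 19 mm, about 22 g; origin at the centre of its underside
- flask: Bystander: small closed glass bottle, 56 mm across, 130 mm high
- beaker: Bystander: steel cup, 80 mm across, 90 mm high
- marver: Bystander: dark flat slab 90 x 60 x 20 mm
- spanner: Bystander: wrench 170 mm long
- firebrick: Bystander: pale brick 115 x 65 x 60 mm
- palette: Bystander: spatula 180 mm long
Things that resemble listed ones, but are neither listed nor needed, are in the scene too. Leave any purple look-alike of the carrier alone.

How it is judged:
On the way, in this order (a step that is already met when the one before it is completed fails the run):
1. the can stands under the spout, its centre within 12 mm of the spout's axis (horizontal distance between can and spout below 0.012 m and angle between can's own z axis and vertical below 0.1 rad), for 0.2 s.
2. all six chunks lie in the can (horizontal distance between each of chunk0, chunk1, chunk2, chunk3, chunk4, chunk5 and can below 0.038 m and z of chunk0 in the frame of can between -0.005 and 0.084 m and z of chunk1 in the frame of can between -0.005 and 0.084 m and z of chunk2 in the frame of can between -0.005 and 0.084 m and z of chunk3 in the frame of can between -0.005 and 0.084 m and z of chunk4 in the frame of can between -0.005 and 0.084 m and z of chunk5 in the frame of can between -0.005 and 0.084 m), for 0.2 s.
At the end, for the whole second after the job is handed in: All six chunks lie inside the can; the can stands upright on its carrier flat on the bench, its centre within 18 mm (along and across) of the empty place at the end of the row, the carrier parallel to the row's carriers within 0.15 rad; everything at rest and the tray back level (under 0.08 rad) (all of step 2 and x of can in the frame of gap between -0.018 and 0.018 m and y of can in the frame of gap between -0.018 and 0.018 m and angle between the x axis of carrier and the x axis of gap, either way round below 0.15 rad and height (world z) of carrier below 0.006 m and angle between can's own z axis and vertical below 0.1 rad and value of joint tray below 0.08 rad and linear speed of each of carrier, can below 0.02 m/s); the robot touches nothing.
It fails at once if the carrier is lifted off the bench (more than 20 mm) (height (world z) of carrier above 0.02 m).
It fails at once if the can is tipped (more than 0.35 rad) (angle between can's own z axis and vertical above 0.35 rad).
It fails at once if the gripper touches the glass chunks (contact force between the fingers and chunk0 above 0.5 N or contact force between the fingers and chunk1 above 0.5 N or contact force between the fingers and chunk2 above 0.5 N or contact force between the fingers and chunk3 above 0.5 N or contact force between the fingers and chunk4 above 0.5 N or contact force between the fingers and chunk5 above 0.5 N).
It fails at once if another thing on the bench is moved by more than 30 mm (distance of any of flask, beaker, marver, spanner, firebrick, palette from where it was at the start of the episode above 0.03 m).
It also fails if it takes over 64 s, if anything falls off the work surface, if the arm or the gripper's body presses on something with over 40 N, if the wrist force passes 120 N, or if a joint passes its speed limit or range.

## Working session

There is one attempt and no reset: what is moved stays moved. The work goes in short steps, Python scripts to look and compute and a shell command to move; the robot and the scene stay as the last step left them, time stands still between calls to the robot, and variables do not carry over. Pictures are saved under pics/ and viewed, about 8 in all and at most 12, crops included, and the job is handed in when it is done.

```bash
mkdir -p pics; cat > h.py <<'E'
import numpy as np, cv2
from workcell import get_state,get_image,order,finder
def cam(p):
    K=np.array([[p['fx'],0,p['cx']],[0,p['fy'],p['cy']],[0,0,1.]]);return K,np.array(p['distortion'],float),cv2.Rodrigues(np.array(p['rvec'],float))[0],np.array(p['tvec'],float).ravel()
def at_z(p,uv,z):
    K,d,R,t=cam(p);n=cv2.undistortPoints(np.array([[uv]],float),K,d)[0,0]
    r=R.T@np.array([n[0],n[1],1]);c=-R.T@t
    return c+r*(z-c[2])/r[2]
def proj(p,X):
    K,d,R,t=cam(p);return cv2.projectPoints(np.array(X,float).reshape(-1,3),cv2.Rodrigues(R)[0],t,K,d)[0][:,0]
def cloud(p):
    K,d,R,t=cam(p);h,w=p['depth'].shape
    uv=np.stack(np.meshgrid(np.arange(w),np.arange(h)),-1).reshape(-1,1,2).astype(float)
    n=cv2.undistortPoints(uv,K,d)[:,0];z=p['depth'].reshape(-1,1)
    return ((np.c_[n,np.ones(len(n))]*z-t)@R).reshape(h,w,3)
E
python3 - <<'E'
from h import *
Z=dict(carrier=0,carrier_handle=.05,can=.008,stand=0,spout=.104,lever_pad=.236,row=0,gap=0)
for n in ['scene','top']:
    p=get_image(n);cv2.imwrite(f'pics/{n}0.png',p['pixels'])
    for q,z in Z.items():
        for f in finder.tip_of(p,q)[:4]: print(n,q,np.round(f['at']),round(f['conf'],2),at_z(p,f['at'],z).round(3)[:2])
print(get_state())
E
```

```text
scene carrier [345. 220.] 0.79 [0.562 0.221]
scene carrier [308. 151.] 0.77 [0.188 0.303]
scene carrier [400. 131.] 0.65 [0.331 0.72 ]
scene carrier_handle [330. 166.] 0.66 [0.341 0.306]
scene carrier_handle [416. 146.] 0.57 [0.47  0.677]
scene can [349. 222.] 0.75 [0.58  0.226]
scene stand [385. 188.] 0.65 [0.537 0.451]
scene stand [333. 265.] 0.57 [0.687 0.071]
scene stand [357. 255.] 0.27 [0.703 0.166]
scene spout [332. 257.] 0.57 [0.695 0.056]
scene lever_pad [287. 249.] 0.76 [ 0.64 -0.08]
top carrier [167. 262.] 0.81 [0.314 0.716]
top carrier [278. 294.] 0.74 [0.196 0.299]
top carrier [331. 131.] 0.71 [0.83  0.092]
top carrier [238. 208.] 0.69 [0.519 0.455]
top carrier_handle [280. 254.] 0.69 [0.337 0.286]
top carrier_handle [301. 228.] 0.57 [0.433 0.211]
top carrier_handle [382. 160.] 0.36 [ 0.695 -0.1  ]
top can [299. 198.] 0.94 [0.557 0.22 ]
top can [234. 234.] 0.28 [0.419 0.466]
top stand [338. 168.] 0.91 [0.681 0.066]
top spout [340. 158.] 0.98 [0.688 0.065]
top lever_pad [384. 160.] 0.78 [ 0.638 -0.078]
top gap [384. 159.] 0.36 [ 0.716 -0.115]
{'time': 0.9, 'qpos': array([ 1.00329430e+00,  1.04112697e-01,  9.73216021e-02,  1.56393079e+00,
       -3.25032905e-06,  1.35310417e+00]), 'joint_vel': array([ 3.49314869e-04,  1.25689215e-03, -7.58553382e-05,  1.34510299e-03,
       -1.37380216e-03, -1.82141116e-04]), 'joint_efforts': array([-8.25007264e-04, -5.56749487e+01,  5.03780043e+01,  1.65839119e-04,
       -2.62360909e-04,  1.86514271e-08]), 'position': array([0.20563196, 0.56368756, 0.24833514]), 'ee_rot': array([3.14152067e+00, 1.92508376e-05, 2.79178278e+00]), 'contact_force': array([ 0.27514456, -0.4618007 , -0.79218938]), 'wrist_torque': array([ 0.03213034, -0.03491797, -0.05011991]), 'opening': 0.08507879014646334}
```

View pics/scene0.png

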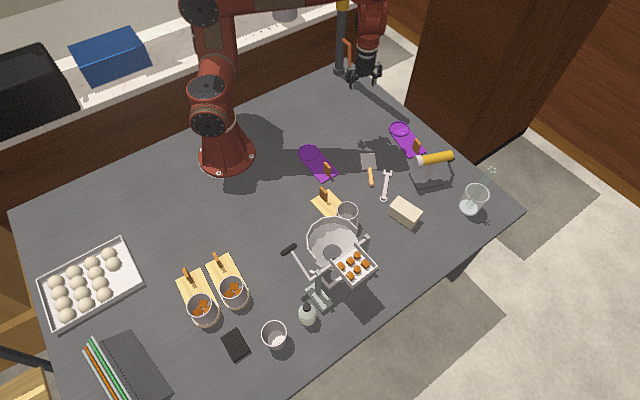

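View pics/top0.png

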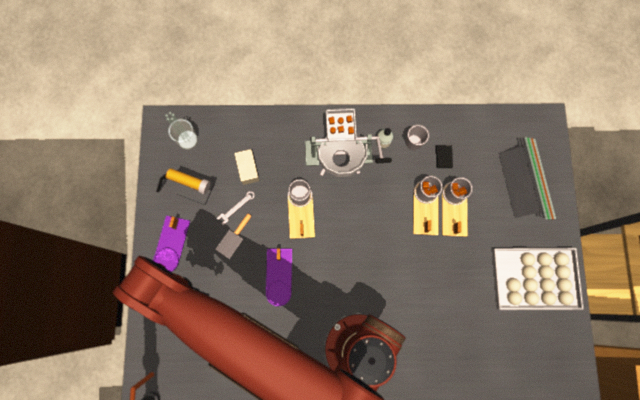

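Top view: the plywood carrier with the empty can is at (300,190), its handle at (302,228). The stand is at (338,165) and the lever pad at (384,160). The filled cans are at (430,188) and (459,188), so the gap is to their left at about (400,188), next to the stand. The purple boards at (170,240) and (279,275) are decoys. Next I'll measure with depth.

```bash
python3 - <<'E'
from h import *
p=get_image('top');C=cloud(p);px=p['pixels'].astype(int)
def sel(c,r,lo,hi): 
    m=(np.hypot(C[...,0]-c[0],C[...,1]-c[1])<r)&(C[...,2]>lo)&(C[...,2]<hi);return m
def circ(P):
    A=np.c_[2*P[:,:2],np.ones(len(P))];s=np.linalg.lstsq(A,(P[:,:2]**2).sum(1),rcond=None)[0];return s[:2].round(4),round(float(np.sqrt(s[2]+s[0]**2+s[1]**2)),4),len(P)
for n,uv in [('can',(300,186)),('f1',(430,185)),('f2',(459,185))]:
    c=at_z(p,uv,.09); P=C[sel(c,.06,.085,.105)];print(n,c.round(3),circ(P), 'bbox', P.min(0).round(3),P.max(0).round(3))
for n,uv in [('h',(302,228)),('h1',(427,226)),('h2',(456,226))]:
    c=at_z(p,uv,.06); P=C[sel(c,.05,.05,.085)];print(n,P.mean(0).round(4),np.median(P,0).round(4),len(P))
# board colour pixels at z<.02
b=(px[...,2]>px[...,0]+60)&(px[...,1]>px[...,0]+35)&(C[...,2]<.02)&(C[...,2]>-.01)
for n,uv in [('b',(302,212)),('b1',(427,210)),('b2',(456,210))]:
    c=at_z(p,uv,.008);m=b&sel(c,.12,-.01,.02)
    if n!='b': m=m&(np.abs(C[...,1]-c[1])<.055)
    P=np.array([at_z(p,(u,v),.008)[:2] for v,u in zip(*np.nonzero(m))]);r=cv2.minAreaRect(P.astype(np.float32)*1000);print(n,len(P),r,P.mean(0))
    # edges fit: per x row the min/max y
    for side in (np.min,np.max):
        vs=sorted(set(np.nonzero(m)[0]));E=[]
        for v in vs[2:-2]:
            us=np.nonzero(m[v])[0];E.append(at_z(p,(side(us),v),.008)[:2])
        E=np.array(E);print('  edge yaw',np.polyfit(E[:,0],E[:,1],1).round(3))
c=at_z(p,(338,160),.17)
P=C[sel(c,.2,.165,.185)];print('funnel',len(P),P.min(0),P.max(0))
c=at_z(p,(384,160),.24);P=C[sel(c,.05,.225,.27)];print('pad',P.mean(0),P.min(0),P.max(0),len(P))
M=cv2.resize(p['pixels'][110:250,270:480],None,fx=3.8,fy=3.8,interpolation=cv2.INTER_CUBIC);cv2.imwrite('pics/crop.png',M)
E
```

```text
can [0.585 0.213 0.09 ] (array([0.5688, 0.2168]), 0.0378, 81) bbox [0.529 0.18  0.085] [0.607 0.254 0.104]
f1 [ 0.586 -0.267  0.09 ] (array([ 0.58  , -0.2684]), 0.0379, 97) bbox [ 0.541 -0.308  0.085] [ 0.619 -0.228  0.104]
f2 [ 0.586 -0.374  0.09 ] (array([ 0.5734, -0.3775]), 0.0379, 96) bbox [ 0.535 -0.416  0.085] [ 0.613 -0.338  0.104]
h [0.4277 0.209  0.0681] [0.4269 0.2101 0.0689] 40
h1 [ 0.4398 -0.2593  0.0648] [ 0.4397 -0.2595  0.065 ] 45
h2 [ 0.4339 -0.3684  0.0668] [ 0.4334 -0.3688  0.0685] 47
b 845 ((485.0378723144531, 212.26040649414062), (164.70755004882812, 98.4466781616211), 2.38118052482605) [0.47233001 0.21173266]
  edge yaw [0.035 0.242]
  edge yaw [0.061 0.136]
b1 831 ((499.45831298828125, -271.9414978027344), (110.42601013183594, 174.67152404785156), 87.28849792480469) [ 0.48440056 -0.26407145]
  edge yaw [-0.031 -0.202]
  edge yaw [ 0.342 -0.476]
b2 801 ((495.09747314453125, -375.007568359375), (95.66558837890625, 175.44915771484375), 86.59248352050781) [ 0.47907509 -0.37353962]
  edge yaw [-0.022 -0.318]
  edge yaw [ 0.184 -0.505]
funnel 410 [ 0.59773973 -0.05684172  0.16521895] [0.83425193 0.16834211 0.1849905 ]
pad [ 0.63995069 -0.07315538  0.24098872] [ 0.62878096 -0.10240454  0.22525778] [ 0.67077066 -0.04589897  0.25240336] 92
```

View pics/crop.png

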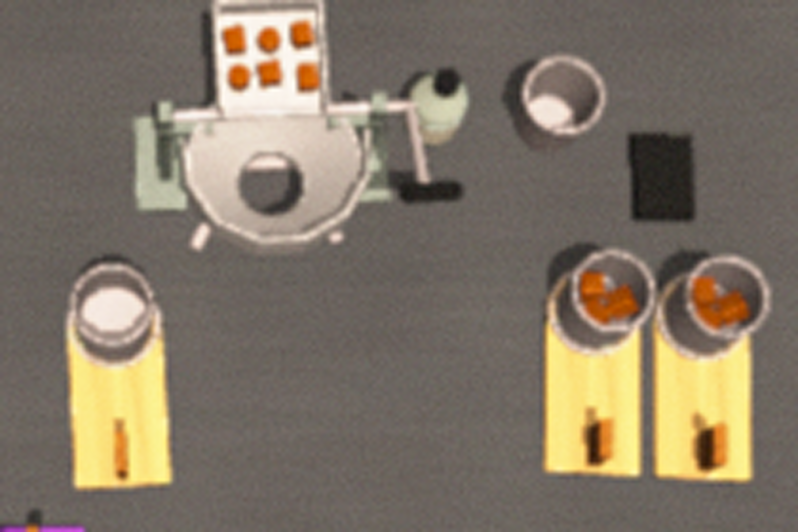

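The crop confirms it. The plywood carrier with the empty can is at (115,400), with its brown handle at (120,448). The row gap is left of the can at (612,290), and the lever pad is at (430,190). Next I'll refine the stand pose.

```bash
cat >> h.py <<'E'
from scipy.spatial.transform import Rotation as Ro
def go(xyz,yaw,s=None,pitch=0.):
    s=s or get_state();R=Ro.from_euler('xyz',s['ee_rot']);T=Ro.from_euler('xyz',[np.pi,pitch,yaw])
    w=(R.inv()*T).as_rotvec()/np.deg2rad(60);d=T.inv().apply(np.array(xyz)-s['position'])/.2
    print('turn',w.round(3),'then shift',d.round(3))
E
python3 - <<'E'
from h import *
p=get_image('top');C=cloud(p)
c=np.array([.69,.066])
r=np.hypot(C[...,0]-c[0],C[...,1]-c[1])
from scipy.optimize import least_squares
for lo,hi,xm in[(.195,.235,.72),(.165,.235,.72),(.205,.235,.72)]:
    m=(r<.11)&(r>.06)&(C[...,2]>lo)&(C[...,2]<hi)&(C[...,0]<xm);P=C[m]
    f=least_squares(lambda a:np.hypot(P[:,0]-a[0],P[:,1]-a[1])-a[2],[*c,.083],loss='soft_l1',f_scale=.003).x;print('guard',f.round(4),len(P))
m=(np.hypot(C[...,0]-.64,C[...,1]+.074)<.05)&(C[...,2]>.22)&(C[...,0]<.652);P=C[m][:,:2]
q=P-P.mean(0);u=np.linalg.svd(q)[2][0];print('pad',P.mean(0),u,np.ptp(q@u),np.median(C[m][:,2]))
# spout hole, tray outline
m=(abs(C[...,0]-.79)<.08)&(abs(C[...,1]-.066)<.09)&(C[...,2]>.195)&(C[...,2]<.24)&(C[...,0]>.745);P=C[m]
print('tray',cv2.minAreaRect((P[:,:2]*1000).astype(np.float32)),len(P))
go((.4277,.209,.12),.055+np.pi)
E
```

```text
guard [0.6829 0.0631 0.084 ] 165
guard [0.6782 0.0636 0.0799] 392
guard [0.6827 0.0629 0.0838] 122
pad [ 0.63804133 -0.07363653] [-0.01698506 -0.99985574] 0.05574350287995328 0.24145725815238
tray ((790.1593627929688, 66.42973327636719), (90.79359436035156, 101.03028869628906), 2.3474106788635254) 406
turn [ 0.     0.    -0.387] then shift [-1.011 -1.832  0.642]
```

```bash
python3 -m creep '[[0,0,0,0,0,-0.097,-1],[0,0,0,0,0,-0.097,-1],[0,0,0,0,0,-0.097,-1],[0,0,0,0,0,-0.096,-1],[-0.063,-0.1145,0.04,0,0,0,-1],[-0.063,-0.1145,0.04,0,0,0,-1],[-0.063,-0.1145,0.04,0,0,0,-1],[-0.063,-0.1145,0.04,0,0,0,-1],[-0.063,-0.1145,0.04,0,0,0,-1],[-0.063,-0.1145,0.04,0,0,0,-1],[-0.063,-0.1145,0.04,0,0,0,-1],[-0.063,-0.1145,0.04,0,0,0,-1],[-0.063,-0.1145,0.04,0,0,0,-1],[-0.063,-0.1145,0.04,0,0,0,-1],[-0.063,-0.1145,0.04,0,0,0,-1],[-0.063,-0.1145,0.04,0,0,0,-1],[-0.063,-0.1145,0.04,0,0,0,-1],[-0.063,-0.1145,0.04,0,0,0,-1],[-0.063,-0.1145,0.04,0,0,0,-1],[-0.063,-0.1145,0.04,0,0,0,-1]]'
python3 - <<'E'
from h import *
go((.4277,.209,.05),.055+np.pi)
p=get_image('wrist');cv2.imwrite('pics/w1.png',p['pixels'])
print(proj(p,[(.683,.063,0),(.4277,.209,.07),(.5688,.2168,.096)]))
for f in finder.tip_of(p,'carrier_handle'): print(f,at_z(p,f['at'],.05))
E
```

```text
time: 2.67
position: [0.4278, 0.2079, 0.1201]
ee_rot: [3.141, 0.001, -3.086]
contact_force: [0.4, 0.5, -0.5]
opening: 0.0854
turn [0.    0.001 0.   ] then shift [0.    0.006 0.351]
[[171.62896935 419.36270204]
 [320.32200396 229.1564125 ]
 [320.00496158 440.14587735]]
{'at': [315.9, 225.2], 'conf': 0.58} [0.4326023  0.20634486 0.05      ]
{'at': [464.1, 91.3], 'conf': 0.57} [0.34008911 0.29289219 0.05      ]
```

View pics/w1.png

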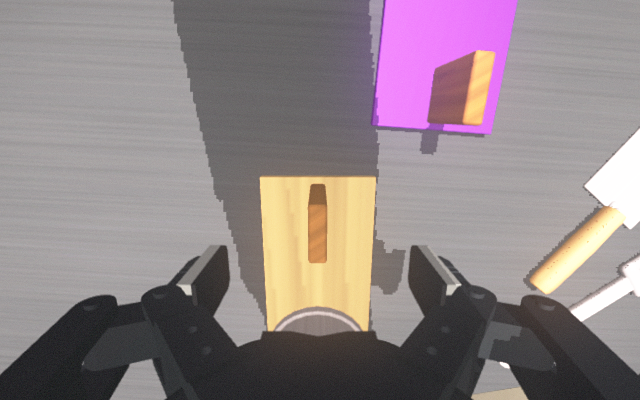

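The wrist view shows the blade top centred at about (318,233), between the fingers and square to them. The purple decoy at (450,80) is clear. I'll descend and grip.

```bash
python3 -m creep '[[0,0,0.051,0,0,0,-1],[0,0,0.051,0,0,0,-1],[0,0,0.051,0,0,0,-1],[0,0,0.051,0,0,0,-1],[0,0,0.051,0,0,0,-1],[0,0,0.051,0,0,0,-1],[0,0,0.051,0,0,0,-1],[0,0,0,0,0,0,1],[0,0,0,0,0,0,1],[0,0,0,0,0,0,1],[0,0,0,0,0,0,1],[0,0,0,0,0,0,1],[0,0,0,0,0,0,1],[0,0,0,0,0,0,1],[0,0,0,0,0,0,1],[0,0,0,0,0,0,1]]' 50
python3 - <<'E'
from h import *
p=get_image('top');C=cloud(p)
m=(np.hypot(C[...,0]-.57,C[...,1]-.217)<.06)&(C[...,2]>.085)&(C[...,2]<.105);P=C[m]
A=np.c_[2*P[:,:2],np.ones(len(P))];print(np.linalg.lstsq(A,(P[:,:2]**2).sum(1),rcond=None)[0][:2])
# stand rails in the depth image of scene / top (10-20mm high) 
for n in('top','scene'):
    if n!='top': p=get_image(n);C=cloud(p)
    m=(C[...,0]>.63)&(C[...,0]<.69)&(abs(C[...,1]-.063)<.09)&(C[...,2]<.03)&(C[...,2]>.007)
    print(n,[(q.round(3).tolist(),pp.tolist()) for q,pp in list(zip(C[m],p['pixels'][m]))[:40]])
E
```

```text
time: 4.1
position: [0.4277, 0.2089, 0.0496]
ee_rot: [-3.141, 0.001, -3.086]
contact_force: [-0.6, -1.8, 5.1]
opening: 0.0113
[0.56983636 0.21785948]
top [([0.689, 0.149, 0.009], [106, 120, 122]), ([0.685, 0.134, 0.007], [91, 95, 100]), ([0.67, 0.126, 0.018], [178, 192, 215]), ([0.669, 0.122, 0.019], [161, 168, 190]), ([0.665, 0.13, 0.02], [184, 195, 219]), ([0.667, 0.122, 0.013], [188, 200, 225]), ([0.662, 0.13, 0.018], [205, 217, 237]), ([0.664, 0.126, 0.011], [214, 226, 241]), ([0.664, 0.122, 0.011], [175, 188, 211]), ([0.664, 0.118, 0.01], [116, 126, 140]), ([0.661, -0.009, 0.017], [172, 184, 206]), ([0.661, 0.134, 0.008], [179, 194, 217]), ([0.659, 0.13, 0.013], [212, 227, 242]), ([0.657, 0.126, 0.02], [204, 216, 237]), ([0.66, 0.122, 0.008], [140, 154, 174]), ([0.66, -0.002, 0.009], [125, 132, 152]), ([0.659, -0.01, 0.011], [200, 211, 235]), ([0.66, -0.014, 0.008], [182, 191, 215]), ([0.656, 0.134, 0.011], [202, 216, 238]), ([0.656, 0.13, 0.011], [212, 225, 243]), ([0.654, 0.126, 0.018], [174, 186, 211]), ([0.655, -0.006, 0.013], [149, 160, 180]), ([0.652, -0.009, 0.022], [157,
[... 899 characters left out ...]
, [237, 239, 253]), ([0.662, -0.007, 0.017], [202, 205, 216]), ([0.66, -0.014, 0.013], [245, 247, 255]), ([0.663, -0.012, 0.017], [235, 238, 250]), ([0.662, -0.007, 0.007], [231, 236, 248]), ([0.667, -0.006, 0.016], [228, 231, 243]), ([0.668, -0.002, 0.012], [188, 194, 205]), ([0.664, -0.017, 0.016], [172, 172, 184]), ([0.666, -0.014, 0.017], [223, 224, 236]), ([0.666, -0.01, 0.01], [240, 242, 254]), ([0.67, -0.008, 0.015], [233, 238, 249]), ([0.672, -0.005, 0.015], [199, 201, 213]), ([0.67, -0.012, 0.012], [157, 159, 170]), ([0.673, -0.01, 0.014], [160, 162, 173]), ([0.676, -0.008, 0.019], [175, 178, 188]), ([0.674, -0.01, 0.008], [100, 104, 115]), ([0.676, -0.008, 0.008], [109, 110, 114])]
```

```bash
python3 - <<'E'
from h import *
go((.441,.0535,.0496),.04-np.pi)
E
```

```text
turn [-0.     0.001  0.014] then shift [-0.035 -0.779 -0.   ]
```

```bash
python3 -m creep '[[0,0,0,0,0,0.007,1],[-0.002,-0.015,0,0,0,0.007,1],[-0.002,-0.03,0,0,0,0,1],[-0.002,-0.045,0,0,0,0,1],[-0.002,-0.045,0,0,0,0,1],[-0.002,-0.045,0,0,0,0,1],[-0.002,-0.045,0,0,0,0,1],[-0.002,-0.045,0,0,0,0,1],[-0.002,-0.045,0,0,0,0,1],[-0.002,-0.045,0,0,0,0,1],[-0.002,-0.045,0,0,0,0,1],[-0.002,-0.045,0,0,0,0,1],[-0.002,-0.045,0,0,0,0,1],[-0.002,-0.045,0,0,0,0,1],[-0.002,-0.045,0,0,0,0,1],[-0.002,-0.045,0,0,0,0,1],[-0.002,-0.045,0,0,0,0,1],[-0.002,-0.045,0,0,0,0,1],[0,-0.04,0,0,0,0,1],[0,-0.02,0,0,0,0,1]]'
python3 - <<'E'
from h import *
p=get_image('top');C=cloud(p);cv2.imwrite('pics/t2.png',cv2.resize(p['pixels'][110:250,270:480],None,fx=3.8,fy=3.8,interpolation=cv2.INTER_CUBIC))
m=(np.hypot(C[...,0]-.583,C[...,1]-.06)<.06)&(C[...,2]>.085)&(C[...,2]<.105);P=C[m]
A=np.c_[2*P[:,:2],np.ones(len(P))];print(len(P),np.linalg.lstsq(A,(P[:,:2]**2).sum(1),rcond=None)[0][:2])
go((.5417,.0573,.0496),.04-np.pi)
E
```

```text
time: 5.87
position: [0.441, 0.0537, 0.0496]
ee_rot: [3.14, 0.002, -3.1]
contact_force: [0.2, 6.8, 5.3]
opening: 0.0112
45 [0.58221105 0.06259787]
turn [0.001 0.001 0.001] then shift [-0.504  0.    -0.   ]
```

View pics/t2.png

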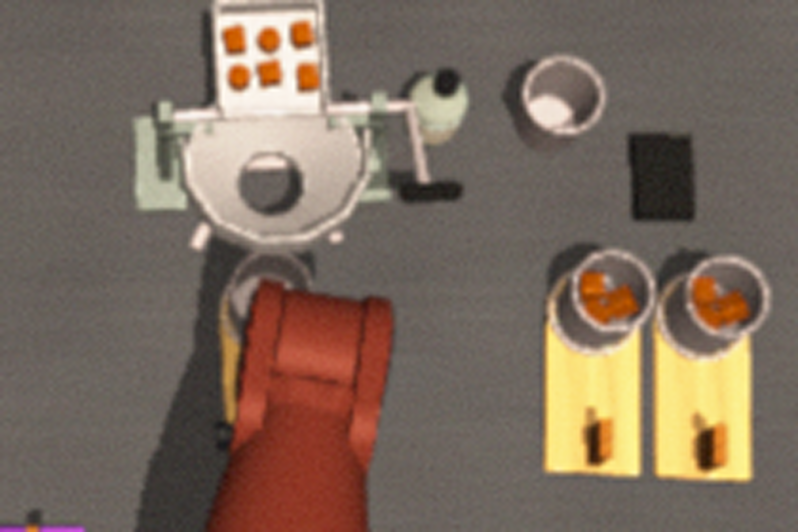

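The can at (268,275) is lined up below the funnel, just short of the rails at (200,236) and (335,237). I'll push it in.

```bash
python3 -m creep '[[-0.02,-0.003,0,0,0,0,1],[-0.03,-0.003,0,0,0,0,1],[-0.03,-0.003,0,0,0,0,1],[-0.03,0,0,0,0,0,1],[-0.03,0,0,0,0,0,1],[-0.03,0,0,0,0,0,1],[-0.03,0,0,0,0,0,1],[-0.03,0,0,0,0,0,1],[-0.03,0,0,0,0,0,1],[-0.03,0,0,0,0,0,1],[-0.03,0,0,0,0,0,1],[-0.03,0,0,0,0,0,1],[-0.03,0,0,0,0,0,1],[-0.03,0,0,0,0,0,1],[-0.03,0,0,0,0,0,1],[-0.02,0,0,0,0,0,1]]'
```

```text
time: 7.25
position: [0.5318, 0.0555, 0.0495]
ee_rot: [-3.141, -0.002, -3.101]
contact_force: [-11.8, -0.7, 15.6]
opening: 0.0116
```

```bash
python3 -m creep '[[-0.01,0,0,0,0,0,1],[-0.01,0,0,0,0,0,1],[-0.01,0,0,0,0,0,1],[0,0,0,0,0,0,1]]';  python3 -m creep '[[-0.01,0,0,0,0,0,1],[-0.01,0,0,0,0,0,1],[0,0,0,0,0,0,1]]'
```

```text
time: 7.58
position: [0.5377, 0.0558, 0.0495]
ee_rot: [-3.141, -0.002, -3.101]
contact_force: [-8.0, 0.3, 11.8]
opening: 0.0112
time: 7.83
position: [0.5417, 0.0559, 0.0495]
ee_rot: [-3.142, -0.002, -3.101]
contact_force: [-9.3, -0.7, 11.7]
opening: 0.0116
```

```bash
python3 -m creep '[[-0.01,0,0,0,0,0,1],[-0.01,0,0,0,0,0,1],[0,0,0,0,0,0,1]]';  python3 -m creep '[[-0.01,0,0,0,0,0,1],[0,0,0,0,0,0,1]]'
python3 - <<'E'
from h import *
p=get_image('scene')
C=cloud(p);m=(np.hypot(C[...,0]-.685,C[...,1]-.06)<.06)&(C[...,2]>.06)&(C[...,2]<.1)
P=C[m];print(len(P),P.min(0),P.max(0))
cv2.imwrite('pics/s3.png',cv2.resize(p['pixels'][160:330,230:430],None,fx=3.5,fy=3.5,interpolation=cv2.INTER_CUBIC))
E
```

```text
time: 8.08
position: [0.5437, 0.056, 0.0495]
ee_rot: [-3.141, -0.006, -3.101]
contact_force: [-21.6, -1.0, 22.3]
opening: 0.0113
time: 8.25
position: [0.5439, 0.056, 0.0494]
ee_rot: [-3.141, -0.01, -3.101]
contact_force: [-32.4, -3.2, 30.4]
opening: 0.0115
100 [0.64977632 0.02716135 0.06041437] [0.72426086 0.09837938 0.09678179]
```

View pics/s3.png

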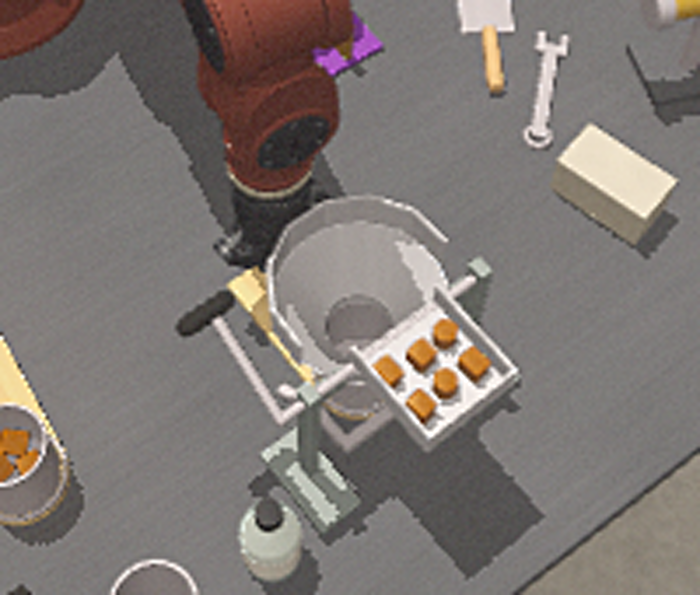

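The scene view shows the can under the funnel, with the carrier against the stop and force rising at the stop. The tray is still level with its chunks at about (430,365). I'll relax the push, release and go up.

```bash
python3 -m creep '[[0.012,0,0,0,0,0,1],[0,0,0,0,0,0,-0.3],[0,0,0,0,0,0,-0.3],[0,0,0,0,0,0,-0.3],[0,0,0,0,0,0,-0.3],[0,0,0,0,0,0,-0.3],[0.01,0,-0.08,0,0,0,-0.3],[0.01,0,-0.1,0,0,0,-0.3],[0,0,-0.12,0,0,0,-0.3],[0,0,-0.12,0,0,0,-0.3],[0,0,-0.12,0,0,0,0],[0,0,-0.12,0,0,0,0.5],[0,0,-0.12,0,0,0,1],[0,0,-0.12,0,0,0,1],[0,0,-0.12,0,0,0,1],[0,0,-0.12,0,0,0,1],[0,0,-0.12,0,0,0,1],[0,0,0,0,0,0,1]]'
python3 - <<'E'
from h import *
go((.6385,-.087,.29),.04-np.pi)
p=get_image('top');C=cloud(p);b=at_z(p,(0,0),0)
m=(np.hypot(C[...,0]-.64,C[...,1]+.074)<.05)&(C[...,2]>.22)&(C[...,0]<.652);print(C[m].mean(0))
px=p['pixels'].astype(int);m=(px[...,2]>px[...,0]+60)&(px[...,1]>px[...,0]+35)&(C[...,2]<.02)&(abs(C[...,1]-.06)<.1)&(C[...,0]>.4)&(C[...,0]<.7)
P=C[m];print(len(P),P.min(0),P.max(0))
E
```

```text
time: 9.8
position: [0.5434, 0.0556, 0.306]
ee_rot: [-3.141, 0.007, -3.101]
contact_force: [0.4, 0.1, 0.1]
opening: 0.0001
turn [-0.001  0.006  0.001] then shift [-0.446 -0.731  0.08 ]
[ 0.63757437 -0.08099552  0.24246825]
20 [ 0.59579363  0.09916652 -0.00131446] [0.65794815 0.10705874 0.01444783]
```

```bash
python3 -m creep '[[0,-0.05,0,0,0,0,1],[0,-0.085,0,0,0,0,1],[0,-0.1,0,0,0,0,1],[0,-0.1,0,0,0,0,1],[0,-0.1,0,0,0,0,1],[0,-0.1,0,0,0,0,1],[0,-0.1,0,0,0,0,1],[-0.02,-0.096,0,0,0,0,1],[-0.07,0,0,0,0,0,1],[-0.08,0,0,0,0,0,1],[-0.08,0,0,0,0,0,1],[-0.08,0,0,0,0,0,1],[-0.07,0,0.02,0,0,0,1],[-0.046,0,0.03,0,0,0,1],[0,0,0.03,0,0,0,1],[0,0,0,0,0,0,1]]'
python3 - <<'E'
from h import *
go((.6385,-.087,.158),.04-np.pi)
p=get_image('scene');print(finder.tip_of(p,'lever_pad')[:2]);cv2.imwrite('pics/s4.png',cv2.resize(p['pixels'][160:330,230:430],None,fx=3.5,fy=3.5,interpolation=cv2.INTER_CUBIC))
E
```

```text
time: 11.18
position: [0.6362, -0.0869, 0.2817]
ee_rot: [3.14, -0.004, -3.101]
contact_force: [-0.4, -0.2, -0.6]
opening: 0.0003
turn [ 0.001 -0.004  0.001] then shift [-0.012 -0.001  0.619]
[{'at': [285.3, 248.9], 'conf': 0.71}]
```

View pics/s4.png

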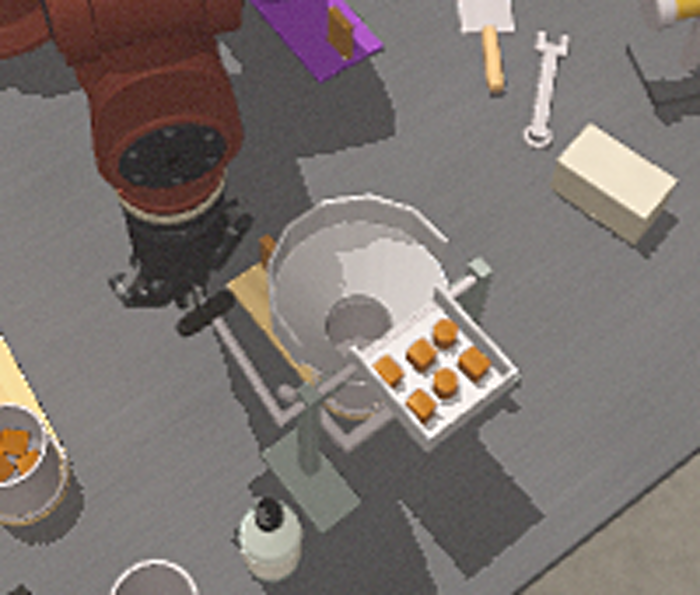

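The scene crop shows the closed fingertips over the lever pad at (205,310). I'll press it down along its arc.

```bash
python3 -m creep '[[-0.005,0,0.03,0,0,0,1],[-0.005,0,0.04,0,0,0,1],[0,0,0.03,0,0,0,1],[0.012,0,0.026,0,0,0,1],[0.012,0,0.026,0,0,0,1],[0.009,0,0.026,0,0,0,1],[0.009,0,0.026,0,0,0,1],[0.006,0,0.026,0,0,0,1],[0.006,0,0.026,0,0,0,1],[0.003,0,0.026,0,0,0,1],[0.003,0,0.026,0,0,0,1],[0.001,0,0.026,0,0,0,1],[0.001,0,0.026,0,0,0,1],[-0.001,0,0.026,0,0,0,1],[-0.001,0,0.026,0,0,0,1],[-0.003,0,0.026,0,0,0,1]]'
```

```text
time: 12.62
position: [0.6278, -0.087, 0.1966]
ee_rot: [3.141, 0.0, -3.101]
contact_force: [-0.9, -0.4, 2.6]
opening: 0.0003
```

```bash
python3 -m creep '[[-0.003,0,0.026,0,0,0,1],[-0.006,0,0.026,0,0,0,1],[-0.006,0,0.026,0,0,0,1],[-0.009,0,0.026,0,0,0,1],[-0.009,0,0.026,0,0,0,1],[-0.012,0,0.026,0,0,0,1],[-0.006,0,0.02,0,0,0,1],[0,0,0,0,0,0,1],[0,0,0,0,0,0,1],[0,0,0,0,0,0,1],[0,0,0,0,0,0,1],[0,0,0,0,0,0,1]]'
python3 - <<'E'
from h import *
p=get_image('scene');cv2.imwrite('pics/s5.png',cv2.resize(p['pixels'][160:330,230:430],None,fx=3.5,fy=3.5,interpolation=cv2.INTER_CUBIC))
p=get_image('top')
cv2.imwrite('pics/t5.png',cv2.resize(p['pixels'][90:220,290:470],None,fx=4,fy=4,interpolation=cv2.INTER_CUBIC))
E
```

```text
time: 13.62
position: [0.6379, -0.0866, 0.1624]
ee_rot: [3.142, 0.0, -3.101]
contact_force: [-0.1, -0.1, 0.8]
opening: 0.0001
```

View pics/s5.png

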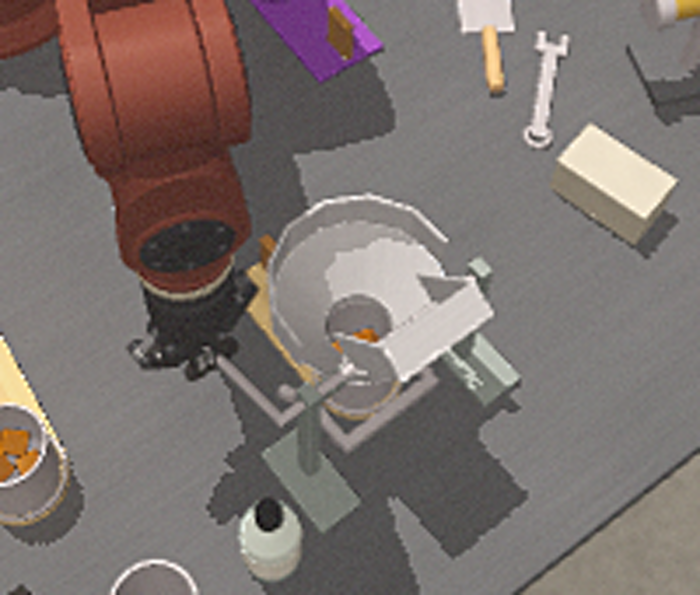

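The tray is tipped and chunks show in the can at about (360,335). I'll press fully, then check from the top.

```bash
python3 -m creep '[[0,0,0.012,0,0,0,1],[0,0,0.012,0,0,0,1],[0,0,0,0,0,0,1],[0,0,0,0,0,0,1],[0,0,0,0,0,0,1],[0,0,0,0,0,0,1],[0,0,0,0,0,0,1],[0,0,0,0,0,0,1]]'
python3 - <<'E'
from h import *
p=get_image('top');px=p['pixels'].astype(int);C=cloud(p)
m=(px[...,2]>px[...,0]+60)&(px[...,1]<px[...,2]-50);m[:,:305]=0;m[:130]&=True
n,l,s,c=cv2.connectedComponentsWithStats(m[100:185,300:400].astype(np.uint8));print(s[1:],c[1:]+[300,100])
i=px[100:185,300:400];
for k in range(1,n): print(C[100:185,300:400][l==k].mean(0).round(3))
for q in range(6): print(q,[(np.round(f['at']),round(f['conf'],2)) for f in finder.tip_of(p,f'chunk{q}')][:8])
cv2.imwrite('pics/t6.png',cv2.resize(p['pixels'][100:200,290:410],None,fx=6,fy=6,interpolation=cv2.INTER_CUBIC))
E
```

```text
time: 14.38
position: [0.6385, -0.0867, 0.1587]
ee_rot: [-3.141, 0.002, -3.101]
contact_force: [-1.1, 0.4, 9.8]
opening: 0.0001
[[  63    2   37   83 1693]
 [  34   56   13   11   90]
 [  33   78    1    1    1]
 [  47   78    1    1    1]
 [  49   78    1    1    1]
 [  39   81    3    2    3]
 [  49   80    1    1    1]
 [  31   84    2    1    2]
 [  41   84    1    1    1]
 [  47   84    1    1    1]] [[387.42350856 153.16007088]
 [340.35555556 161.01111111]
 [333.         178.        ]
 [347.         178.        ]
 [349.         178.        ]
 [340.         181.66666667]
 [349.         180.        ]
 [331.5        184.        ]
 [341.         184.        ]
 [347.         184.        ]]
[ 0.538 -0.026  0.64 ]
[0.696 0.059 0.038]
[0.637 0.087 0.005]
[0.635 0.033 0.01 ]
[0.635 0.025 0.01 ]
[0.621 0.06  0.007]
[0.63  0.025 0.001]
[0.613 0.093 0.003]
[0.612 0.057 0.006]
[0.612 0.033 0.007]
0 [(array([344., 166.]), 0.61), (array([339., 160.]), 0.42), (array([342., 163.]), 0.35)]
1 [(array([344., 166.]), 0.61), (array([339., 160.]), 0.42), (array([342., 163.]), 0.35)]
2 [(array([344., 166.]), 0.61), (array([339., 160.]), 0.42), (array([342., 163.]), 0.35)]
3 [(array([344., 166.]), 0.61), (array([339., 160.]), 0.42), (array([342., 163.]), 0.35)]
4 [(array([344., 166.]), 0.61), (array([339., 160.]), 0.42), (array([342., 163.]), 0.35)]
5 [(array([344., 166.]), 0.61), (array([339., 160.]), 0.42), (array([342., 163.]), 0.35)]
```

View pics/t6.png

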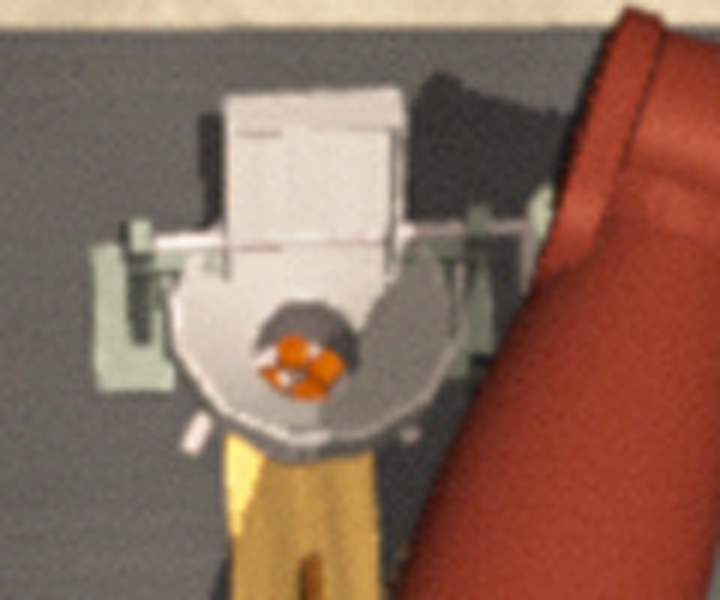

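The tray and funnel are empty, and the chunks lie in the can at (300,365). I'll ease the lever back up.

```bash
python3 -m creep '[[0.012,0,-0.03,0,0,0,1],[0.018,0,-0.04,0,0,0,1],[0.014,0,-0.05,0,0,0,1],[0.01,0,-0.05,0,0,0,1],[0.006,0,-0.05,0,0,0,1],[0,0,-0.05,0,0,0,1],[-0.006,0,-0.05,0,0,0,1],[-0.01,0,-0.05,0,0,0,1],[-0.014,0,-0.05,0,0,0,1],[-0.018,0,-0.05,0,0,0,1],[-0.01,0,-0.04,0,0,0,1],[0,0,-0.03,0,0,0,1],[0,0,-0.05,0,0,0,1],[0,0,-0.07,0,0,0,1],[0.06,0,-0.07,0,0,0,1],[0.1,0,0,0,0,0,1],[0.1,0,0,0,0,0,0.5],[0.1,0,0,0,0,0,0],[0.1,0,0,0,0,0,-0.3]]'
python3 - <<'E'
from h import *
go((.5437,.056,.11),.04-np.pi)
p=get_image('top');C=cloud(p)
m=(np.hypot(C[...,0]-.64,C[...,1]+.074)<.05)&(C[...,2]>.22)&(C[...,0]<.652);print('pad',m.sum(),C[m].mean(0) if m.any() else '')
c=np.array([.5437,.056]);m=(np.hypot(C[...,0]-c[0],C[...,1]-c[1])<.04)&(C[...,2]>.05)&(C[...,2]<.085);P=C[m];print(P.mean(0),len(P))
E
```

```text
time: 16.32
position: [0.5443, -0.0903, 0.3034]
ee_rot: [3.141, -0.001, -3.101]
contact_force: [0.2, 0.2, 0.4]
opening: 0.0359
turn [ 0.    -0.001  0.001] then shift [-0.026  0.731  0.967]
pad 87 [ 0.62798774 -0.06693572  0.36768097]
[0.5452834  0.05852334 0.06701426] 38
```

```bash
python3 -m creep '[[0,0.05,0,0,0,0,-0.3],[0,0.1,0,0,0,0,-0.3],[0,0.12,0,0,0,0,-0.3],[0,0.12,0,0,0,0,-0.3],[0,0.12,0,0,0,0,-0.3],[0,0.12,0,0,0,0,-0.3],[0,0.107,0,0,0,0,-0.3],[0,0,0.06,0,0,0,-0.3],[0,0,0.12,0,0,0,-0.3],[0,0,0.15,0,0,0,-0.3],[0,0,0.15,0,0,0,-0.3],[0,0,0.15,0,0,0,-0.3],[0,0,0.15,0,0,0,-0.3],[0,0,0.12,0,0,0,-0.3],[0,0,0.07,0,0,0,-0.3],[0,0,0,0,0,0,-0.3]]'
python3 - <<'E'
from h import *
go((.5440,.057,.05),.04-np.pi)
p=get_image('wrist');print(finder.tip_of(p,'carrier_handle')[:2])
f=finder.tip_of(p,'carrier_handle')
if f: print(at_z(p,f[0]['at'],.05))
E
```

```text
time: 17.7
position: [0.5374, 0.0579, 0.1055]
ee_rot: [3.14, -0.006, -3.1]
contact_force: [-0.3, 0.2, -0.0]
opening: 0.0558
turn [ 0.001 -0.006  0.001] then shift [-0.033 -0.006  0.278]
[{'at': [315.3, 244.3], 'conf': 0.72}]
[0.54959706 0.05635349 0.05      ]
```

```bash
python3 -m creep '[[-0.015,-0.003,0.05,0,0,0,-0.3],[-0.015,-0.003,0.08,0,0,0,-0.3],[0,0,0.08,0,0,0,-0.3],[0,0,0.067,0,0,0,-0.3],[0,0,0,0,0,0,1],[0,0,0,0,0,0,1],[0,0,0,0,0,0,1],[0,0,0,0,0,0,1],[0,0,0,0,0,0,1],[0,0,0,0,0,0,1],[0,0,0,0,0,0,1],[0,0,0,0,0,0,1]]' 50
python3 - <<'E'
from h import *
go((.425,.052,.0496),.04-np.pi)
E
```

```text
time: 18.85
position: [0.5466, 0.0559, 0.0554]
ee_rot: [-3.141, 0.002, -3.101]
contact_force: [-1.6, 0.8, 6.0]
opening: 0.0112
turn [-0.     0.002  0.001] then shift [0.608 0.005 0.029]
```

```bash
python3 -m creep '[[0.008,0,0,0,0,0,1],[0.016,0,0,0,0,0,1],[0.024,0,0,0,0,0,1],[0.032,0,0,0,0,0,1],[0.036,0,0,0,0,0,1],[0.036,0,0,0,0,0,1],[0.036,0,0,0,0,0,1],[0.036,0,0,0,0,0,1],[0.036,0,0,0,0,0,1],[0.036,0,0,0,0,0,1],[0.036,0,0,0,0,0,1],[0.036,0,0,0,0,0,1],[0.036,0,0,0,0,0,1],[0.036,0,0,0,0,0,1],[0.036,0,0,0,0,0,1],[0.036,0,0,0,0,0,1],[0.036,0,0,0,0,0,1],[0.03,0,0,0,0,0,1],[0.02,0,0,0,0,0,1],[0.01,0,0,0,0,0,1]]'
python3 - <<'E'
from h import *
p=get_image('top');C=cloud(p);s=get_state()
m=(np.hypot(C[...,0]-.565,C[...,1]-.055)<.06)&(C[...,2]>.085)&(C[...,2]<.105);P=C[m]
A=np.c_[2*P[:,:2],np.ones(len(P))];c=np.linalg.lstsq(A,(P[:,:2]**2).sum(1),rcond=None)[0][:2];print(len(P),c,s['position'],c-s['position'][:2])
y=-.063;g=np.array([.587,-.158]);h=g-.140*np.array([np.cos(y),np.sin(y)])
go((h[0]-.03,h[1],s['position'][2]),y-np.pi)
E
```

```text
time: 20.52
position: [0.4257, 0.0507, 0.0554]
ee_rot: [-3.141, 0.005, -3.101]
contact_force: [8.3, 0.3, 8.7]
opening: 0.0111
54 [0.56397608 0.05859908] [0.42547648 0.0507135  0.05541046] [0.1384996  0.00788558]
turn [-0.     0.004  0.099] then shift [-0.022 -1.    -0.   ]
```

```bash
python3 -m creep '[[0,0,0,0,0,0.0165,1],[0,0,0,0,0,0.0165,1],[0,0,0,0,0,0.0165,1],[0,0,0,0,0,0.0165,1],[0,0,0,0,0,0.0165,1],[0,0,0,0,0,0.0165,1],[0,-0.015,0,0,0,0,1],[0,-0.03,0,0,0,0,1],[0,-0.045,0,0,0,0,1],[0,-0.05,0,0,0,0,1],[0,-0.05,0,0,0,0,1],[0,-0.05,0,0,0,0,1],[0,-0.05,0,0,0,0,1],[0,-0.05,0,0,0,0,1],[0,-0.05,0,0,0,0,1],[0,-0.05,0,0,0,0,1],[0,-0.05,0,0,0,0,1],[0,-0.05,0,0,0,0,1],[0,-0.05,0,0,0,0,1],[0,-0.04,0,0,0,0,1]]'
python3 -m creep '[[0,-0.045,0,0,0,0,1],[0,-0.05,0,0,0,0,1],[0,-0.05,0,0,0,0,1],[0,-0.05,0,0,0,0,1],[0,-0.05,0,0,0,0,1],[0,-0.05,0,0,0,0,1],[0,-0.04,0,0,0,0,1],[0,-0.03,0,0,0,0,1],[0,-0.015,0,0,0,0,1],[0,0,0,0,0,0,1]]'
cat > m.py <<'E'
from h import *
p=get_image('top');C=cloud(p);s=get_state();print(s['position'],s['ee_rot'])
def can(g):
    m=(np.hypot(C[...,0]-g[0],C[...,1]-g[1])<.055)&(C[...,2]>.085)&(C[...,2]<.105);P=C[m]
    A=np.c_[2*P[:,:2],np.ones(len(P))];c=np.linalg.lstsq(A,(P[:,:2]**2).sum(1),rcond=None)[0][:2];return c,len(P)
h=s['position'][:2];y=s['ee_rot'][2]+np.pi;k=can(h+.14*np.array([np.cos(y),np.sin(y)]))
f1=can((.58,-.2684));f2=can((.5734,-.3775));print(k,f1,f2)
g=(f1[0]+f2[0])/2+.165*np.array([.063,.998]);print('gap',g)
d=g-k[0];go((h[0]+d[0],h[1]+d[1],s['position'][2]),-.063-np.pi)
E
python3 m.py
```

```text
time: 22.23
position: [0.4173, -0.0744, 0.0554]
ee_rot: [3.139, 0.003, 3.081]
contact_force: [1.7, 11.1, 12.1]
opening: 0.0115
time: 23.07
position: [0.4124, -0.1506, 0.0554]
ee_rot: [3.141, 0.003, 3.08]
contact_force: [0.1, 5.6, 11.7]
opening: 0.0112
[ 0.41237823 -0.15063146  0.05538198] [3.14112891e+00 2.42140084e-03 3.07982765e+00]
(array([ 0.55051448, -0.15558676]), 85) (array([ 0.5803848 , -0.26844274]), 69) (array([ 0.57362271, -0.37742778]), 92)
gap [ 0.58739875 -0.15826526]
turn [0.    0.002 0.001] then shift [-0.185 -0.002 -0.   ]
```

```bash
python3 -m creep '[[-0.01,0,0,0,0,0.005,1],[-0.02,0,0,0,0,0.005,1],[-0.025,0,0,0,0,0.005,1],[-0.03,0,0,0,0,0,1],[-0.03,0,0,0,0,0,1],[-0.03,0,0,0,0,0,1],[-0.02,0,0,0,0,0,1],[-0.015,0,0,0,0,0,1],[-0.005,0,0,0,0,0,1],[0,0,0,0,0,0,1],[0,0,0,0,0,0,1]]'
python3 m.py
```

```text
time: 24.03
position: [0.4475, -0.1538, 0.0554]
ee_rot: [-3.14, -0.002, 3.063]
contact_force: [-12.6, 0.8, 18.7]
opening: 0.0113
[ 0.44746189 -0.15380402  0.05540994] [-3.14023070e+00 -1.96746068e-03  3.06272495e+00]
(array([ 0.58497669, -0.16235531]), 67) (array([ 0.58071202, -0.26835139]), 44) (array([ 0.57377243, -0.37764395]), 90)
gap [ 0.58763723 -0.15832767]
turn [-0.001 -0.002 -0.015] then shift [-0.012  0.021  0.   ]
```

```bash
python3 -m creep '[[-0.006,0.008,0,0,0,0,1],[-0.006,0.008,0,0,0,0,1],[0,0,0,0,0,0,1],[0,0,0,0,0,0,-0.3],[0,0,0,0,0,0,-0.3],[0,0,0,0,0,0,-0.3],[0,0,0,0,0,0,-0.3],[0,0,0,0,0,0,-0.3],[0,0,0,0,0,0,-0.3],[0,0,-0.05,0,0,0,-0.3],[0,0,-0.1,0,0,0,-0.3],[0,0,-0.15,0,0,0,-0.3],[0,0,-0.15,0,0,0,-0.3],[0,0,-0.15,0,0,0,-0.3],[0.1,0,-0.15,0,0,0,-0.3],[0.15,0,-0.1,0,0,0,-0.3],[0.1,0,0,0,0,0,-0.3],[0,0,0,0,0,0,-0.3],[0,0,0,0,0,0,-0.3]]'
python3 - <<'E'
from h import *
p=get_image('top');C=cloud(p)
def can(g):
    m=(np.hypot(C[...,0]-g[0],C[...,1]-g[1])<.055)&(C[...,2]>.085)&(C[...,2]<.105);P=C[m]
    A=np.c_[2*P[:,:2],np.ones(len(P))];return np.linalg.lstsq(A,(P[:,:2]**2).sum(1),rcond=None)[0][:2],len(P)
print(can((.587,-.158)),can((.58,-.2684)),can((.5734,-.3775)))
m=(np.hypot(C[...,0]-.447,C[...,1]+.15)<.04)&(C[...,2]>.05)&(C[...,2]<.085);print('handle',C[m].mean(0),m.sum())
m=(np.hypot(C[...,0]-.64,C[...,1]+.074)<.05)&(C[...,2]>.22)&(C[...,2]<.27)&(C[...,0]<.652);print('pad',m.sum(),C[m].mean(0))
cv2.imwrite('pics/t9.png',cv2.resize(p['pixels'][100:250,290:480],None,fx=4,fy=4,interpolation=cv2.INTER_CUBIC))
E
```

```text
time: 25.67
position: [0.3812, -0.1452, 0.225]
ee_rot: [-3.14, 0.002, 3.062]
contact_force: [0.4, 0.2, -0.4]
opening: 0.0557
(array([ 0.58843786, -0.16113434]), 94) (array([ 0.57965347, -0.26810803]), 71) (array([ 0.57360163, -0.37803171]), 90)
handle [ 0.44917927 -0.14836135  0.06673516] 43
pad 82 [ 0.63799964 -0.07394574  0.24185031]
```

View pics/t9.png

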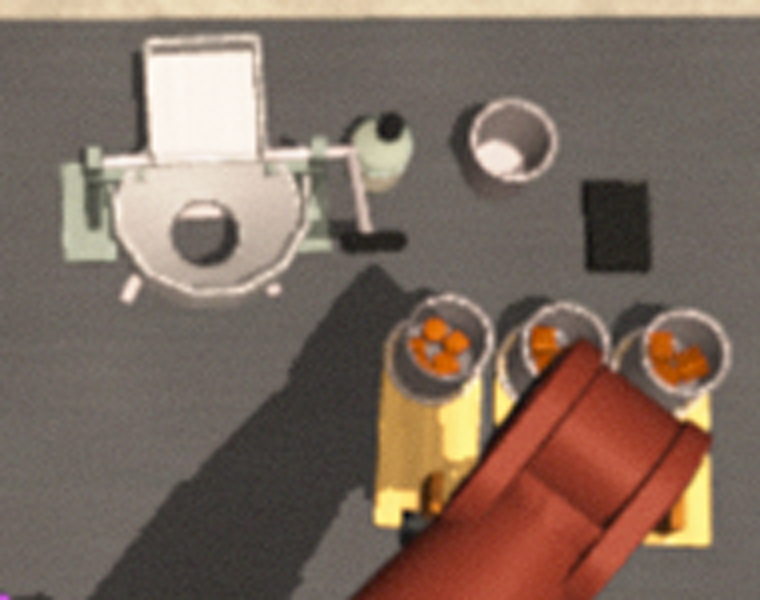

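The can is in the row at (438,350) with the glass inside. The tray at (205,100) is empty and level, and the robot is clear. Handing in.

```bash
python3 -c "
from workcell import order
print(order.close_job())"
```

```text
the job is handed in; nothing more can be done
None
```

I finished the task and handed it in at about 26 s on the robot's clock, well inside the 64 s limit. The hand-in reports no verdict. I slid the carrier home against the stop, pressed the lever until the tray was fully tipped and eased it back up. I then drew the carrier out and slid it into the gap at the end of the row.

**Last checks (top camera):**
- **Can position:** it stands at (0.588, -0.161), about 3 mm from the estimated gap at (0.587, -0.158). The allowance is 18 mm.
- **Carrier angle:** about -0.09 rad against -0.06 rad for the row, so roughly 0.03 rad off. The allowance is 0.15 rad.
- **Tray:** empty, and the lever pad is back at its level height.
- **Robot:** clear of everything.

**Not fully confirmed:**
- **Glass:** I could not count all six chunks in the can. Four or five show and the rest would be underneath; none are left in the tray or funnel, or visible on the bench.
- **Bystanders:** I saw nothing out of place in the pictures, but I did not measure the bystanders' positions.

**Sensor disagreement:** the trained network's point for the can was up to 12 mm off the depth fit, so I used the depth fits for the cans and the stand.

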